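Hold a prosthetic knee bent against its extension spring

TASK

A prosthetic knee is clamped on its side on the bench, and a steel parts pot stands in the way of its swinging shank tube. First stand the pot upright in the shallow tray and let go of it; then bend the shank all the way against its spring until it is at its stop, and finish while still holding it there, without letting go, so that a colleague can get at the spring screw. The shank must never be swung into the pot, the pot must not be tipped over, and the foot shell, tube adapter and screwdriver stay where they lie.

Things in the scene. Friction and masses are not known exactly. Their poses are not given: they have to be found in the camera images.
- knee: Fixed knee unit in a low clamp: grey base plate 130 x 200 mm, silver hinge cheeks 60 mm in diameter, clamp jaws with red paint; nothing on it stands higher than 85 mm. Origin on the vertical hinge axis, at bench height; z up. The shank points along this frame's +y when the joint is at 0; the clamp lies on the -y side, reaching 175 mm from the axis and up to 65 mm either side (its screw handle 85 mm on the +x side). Position and yaw vary.
- shank (a joint): Shank hinge angle in rad about the vertical axis through knee's origin. 0 = straight (where the spring keeps it), growing counter-clockwise seen from above, so the tube swings from the knee's +y side towards its -x side (towards the robot); the stop is at 1.30. The spring always drives it back to 0: about 0.3 N m at the start and 1.1 N m at the stop, so about 9 N across the tube at shank_grip.
- shank_grip (a point): Point on the centre line of the level aluminium shank tube (30 mm in diameter), 120 mm from the hinge axis and 50 mm above the bench. Its y axis points along the tube, away from the hinge; z up. The bare tube runs from 58 to 160 mm from the axis, with a dark collar 38 mm in diameter at each end; the far end is 176 mm from the axis. Bench below it is free except for the knee's base plate (12 mm thick, up to 25 mm from the axis on this side).
- pot_mid (a point): Centre (half-way up, 40 mm above its foot) of the loose open steel parts pot: round, straight-sided, 56 mm in diameter, 80 mm tall, 3 mm wall, 0.1 to 0.2 kg, standing mouth-up on the bench in the shank's swing path; z is the pot's axis, pointing out of its mouth.
- pot: The same parts pot; origin at the centre of its underside.
- tray_in (a point): Centre of the inner floor (4 to 5 mm above the bench) of the fixed shallow square blue tray, 170 x 170 mm outside, 20 mm tall, 4 mm walls, empty; x and y along its sides, z up.
- foot: Loose flesh-coloured prosthetic foot shell, bystander, about 210 x 72 mm and 87 mm tall; origin under it at bench height, toes towards its +x (130 mm), heel 78 mm the other way.
- adapter: Loose round steel tube adapter, bystander, 48 mm in diameter, 44 mm tall; origin under its centre.
- driver: Loose screwdriver lying on the bench, bystander, 190 mm long along its x axis, with a red handle at its -x end; origin under its middle.
Not all that is in view belongs to the job. Leave any red look-alike of the pot alone.

How it is judged:
By the outcome, as a careful person would: the job done as asked, in the order asked, and still so for the second after the job is handed in, while the arm keeps its last pose, push and grip.
It also fails if it takes over 53 s, if anything falls off the work surface, if the arm or the gripper's body presses on something with over 40 N, if the wrist force passes 120 N, or if a joint passes its speed limit or range.

ROBOT

A 7-joint arm with a two-finger parallel gripper is mounted at the origin on the work surface. World frame = base frame: x ahead of the robot, y to its left, z up, the work surface at z = 0. Lengths are in m, angles in rad, forces in N, time in s.
With the tool pointing down it reaches from about 0.35 to 0.9 m from the base axis. Payload 8.1 kg.
Tool frame: the origin (TCP) lies at the very end of the fingers, on their centre line; the grasp point (between the pads) lies arm.hold_point_z behind it (arm.hold_point_z is the distance from the TCP to the grasp point, in m); z points along the fingers, y is the line along which they close (so a half turn about z gives the same grasp; the last joint's range is limited). The gripper opens to 92 mm and grips with 3 to 60 N. Pads are 19 mm wide; open, the fingers measure 130 mm over their backs; the gripper's body (75 mm by 190 mm) begins 47 mm behind the grasp point.
Start: joints at [-1.416, 0.434, 0.025, 1.573, -0.012, 1.134, -0.075], TCP at [0.159, 0.604, 0.227] pointing down, gripper open.
Joint ranges: [-2.62, 2.62], [-0.44, 2.09], [-1.27, 1.32], [0.08, 2.57], [-1.32, 4.46], [0.12, 2], [-2.74, 2.74]. Speed limits (rad/s): [2.22, 2.22, 3.01, 3.01, 3.14, 3.14, 3.14].

INTERFACE

Orientations are given as a rotation vector (axis times angle).
In Python, from cell import arm, vision, job, cut_out gives the robot as it stands. The module is installed in compiled form; this text tells all that it offers.
- The arm moves only by the tool play_rows, never from a script. Its argument "increments" is text: rows parted by semicolons, each of 5 numbers parted by spaces: the shift along the tool's x, y, z in cm, then the turn about the tool's z in degrees, then the opening, from -1 (shut) to 1 (fully open), so that 0 is half open. A call has 1 to 5 rows; each row shifts and turns the commanded pose from where the row before left it, along the tool's axes as they then stand; what a row does not reach is not made up. A row lasts 1/12 s, in which the tool goes at most 41.7 mm and 7.16 degrees, less where a joint would pass 70% of its speed; a pose out of reach is approached as far as the arm can. A call is refused whole if a number of a shift passes 4.17 or a number of a turn 7.16, either way. A call with a gripper value outside its range is refused whole. The fingers move at their own pace and stop on an object; "grip_force" is the grip in N (left out, the last holds). Time passes only in rows, so rows that do not move let the fingers close. It gives the time, the measured TCP pose, the force, the opening and the grip force at its end, in the units of the state.
- arm.observe(): the state, without advancing time (a new reading comes with each control period).
- vision.get_image(name): name is "scene" or "top" or "wrist"; returns a dict with "frame" (400x640x3 uint8, red, green, blue), "z_map" (400x640 float32, m along the optical axis (not along the pixel's ray), 0 where there is no reading), "mtx" (3x3 intrinsics, pixels), "cam_to_world" (4x4, takes a point from camera to world coordinates). Camera axes: x right, y up, looking along -z (the intrinsics and any distortion apply to the point x, -y, -z); pixel columns grow to the right and rows downward; lengths in m; the calibration is good to about 2 mm. A picture is of the moment at which its call begins.
- job.sign_off(): hands the job in; it is judged then, once.
Trained networks look in a picture, given as the dict that the camera call returned (one of the last four; its "shot" number tells which), for a name from the list of things; names that differ only in an ending like _2 or _b are one class to them, and where a whole thing is asked for, a point or a joint stands for the part that bears it (a point fixed in the world has none). Each returns a list of dicts, best first, with "confidence" (0 to 1); they miss things now and then, are a little off and sometimes report something else, mostly with a low value. They report only what shows in the picture. A call takes as long as a camera call. They do not tell look-alikes from the thing itself.
- cut_out(query, picture): "mask" (400x640 bool, what is visible of it) and "point" ([row, column] in pixels, amid what is visible of it).
The state is a dict: "clock": time; "joints": joint angles; "dq": joint speeds; "joint_efforts": joint torques, N m; "position": TCP position; "ee_rot": TCP orientation; "force": force on the tool from outside, world axes, zero at the start; "ft_torque": the same for the moment, N m; "width": opening from 0.0 (shut) to 1.0 (fully open); "gripper_force": force on a finger pad.
Only numpy, scipy, OpenCV 4.12 (cv2) and the standard library are available. Lean on these libraries where they do the work, as an engineer would, in place of code of your own. Each camera call takes 0.05 s, during which the arm holds its last target. There are 200 camera calls.

## Working session

There is one attempt and no reset: what is moved stays moved. The work goes in short steps, Python scripts to look and compute and a tool call to move; the robot and the scene stay as the last step left them, time stands still between calls to the robot, and variables do not carry over. Pictures are saved under pics/ and viewed, at most 10 in all, crops included, and the job is handed in when it is done.

Besides the shell and the picture viewer there is one more tool, called after "Call:" as name(argument=value, ...) on one line, values as JSON. play_rows: Moves the arm, as the interface text tells. Its arguments: {"type":"object","properties":{"increments":{"type":"string"},"grip_force":{"type":"number"}},"required":["increments"]}

```bash
mkdir -p pics
cat > h.py <<'E'
import numpy as np, cv2
from cell import arm, vision, job, cut_out
def pts(im,mask):
    v,u=np.nonzero(mask&(im["z_map"]>0)); z=im["z_map"][v,u]; K=im["mtx"]
    x=(u-K[0,2])/K[0,0]*z; y=(v-K[1,2])/K[1,1]*z
    return (np.c_[x,-y,-z,np.ones_like(z)]@im["cam_to_world"].T)[:,:3]
def save(im,n,box=None,s=1):
    f=im["frame"][:,:,::-1]
    if box: f=f[box[0]:box[1],box[2]:box[3]]
    cv2.imwrite("pics/"+n,cv2.resize(f,None,fx=s,fy=s,interpolation=cv2.INTER_CUBIC))
E
python3 - <<'E'
from h import *
o=arm.observe(); print(o, arm.hold_point_z)
im=vision.get_image("top"); save(im,"top.png",s=1.25); s=vision.get_image("scene"); save(s,"scene.png",s=1.25)
for q in ["knee","shank","pot","tray_in","foot","adapter","driver"]:
    for n,i in (("top",im),("scene",s)):
        try:
            for d in cut_out(q,i)[:3]:
                p=pts(i,d["mask"]); print(q,n,round(d["confidence"],2),d["point"],np.round([p.mean(0),p.min(0),p.max(0)],3).tolist())
        except Exception as e: print(q,n,e)
E
```

```text
{'clock': 0.0, 'joints': array([-1.41560892,  0.43521561,  0.02498283,  1.57407887, -0.01159015,
        1.13398065, -0.07510863]), 'dq': array([ 0.00057876, -0.00028428,  0.00026702, -0.00107481, -0.00039197,
        0.00103044, -0.00049632]), 'joint_efforts': array([-9.94705510e-05, -6.67853880e+01,  9.85044390e-01, -3.14459217e+01,
       -6.04538270e-02,  4.28435532e-02,  1.57441827e-04]), 'position': array([0.15927525, 0.60385204, 0.22595671]), 'ee_rot': array([-4.03934629e-01, -3.11546987e+00,  2.41423423e-03]), 'force': array([0.20767233, 0.20950374, 0.09582543]), 'ft_torque': array([ 0.00442288, -0.02966038, -0.02511132]), 'gripper_force': 0.0, 'width': 1.0035719092707596} 0.0188
knee top 0.91 [172.5, 352.5] [[0.648, -0.091, 0.054], [0.572, -0.227, -0.003], [0.77, 0.121, 0.091]]
knee top 0.53 [120.4, 224.6] [[0.773, 0.283, 0.048], [0.68, 0.248, -0.001], [0.9, 0.346, 0.091]]
knee scene 0.61 [203.5, 356.3] [[0.62, 0.046, 0.057], [0.553, -0.057, -0.002], [0.667, 0.126, 0.082]]
knee scene 0.6 [245.4, 316.7] [[0.68, -0.109, 0.05], [0.532, -0.23, -0.003], [0.769, 0.123, 0.087]]
kne
[... 835 characters left out ...]
21.6] [[0.771, 0.283, 0.047], [0.68, 0.248, -0.005], [0.9, 0.344, 0.091]]
foot scene 0.7 [219.0, 467.9] [[0.791, 0.276, 0.041], [0.627, 0.245, -0.003], [0.891, 0.392, 0.09]]
adapter top 0.5 [265.8, 433.4] [[0.407, -0.35, 0.034], [0.385, -0.373, -0.003], [0.429, -0.332, 0.05]]
adapter scene 0.58 [219.9, 192.8] [[0.417, -0.358, 0.026], [0.379, -0.379, -0.001], [0.435, -0.333, 0.047]]
driver top 0.94 [203.4, 477.5] [[0.607, -0.464, 0.02], [0.551, -0.488, -0.004], [0.731, -0.425, 0.032]]
driver scene 0.74 [281.8, 169.8] [[0.605, -0.469, 0.021], [0.555, -0.492, -0.002], [0.654, -0.447, 0.029]]
driver scene 0.66 [202.6, 358.6] [[0.617, 0.051, 0.055], [0.504, -0.057, -0.003], [0.672, 0.177, 0.082]]
```

View pics/top.png

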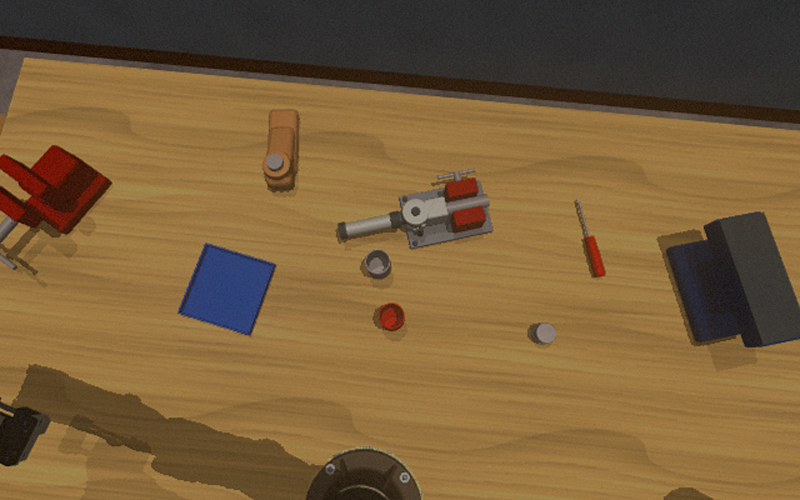

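Run:
```python
from h import *
im=vision.get_image("top"); save(im,"crop.png",(110,290,260,420),3.3)
P=pts(im,im["z_map"]>0)
def sel(c,r,z0,z1): return P[(np.hypot(*(P[:,:2]-c).T)<r)&(P[:,2]>z0)&(P[:,2]<z1)]
for c in ([.525,.027],[.41,-.016]):
    q=sel(c,.05,.070,.088)[:,:2].astype(np.float32)
    (cx,cy),r=cv2.minEnclosingCircle(q); print("rim",c,len(q),cx,cy,r)
# tube
d=cut_out("shank",vision.get_image("scene"))
q=P[(P[:,0]>.56)&(P[:,0]<.70)&(P[:,1]>-.03)&(P[:,1]<.14)&(P[:,2]>.045)&(P[:,2]<.08)]
m=q.mean(0);w,v=np.linalg.eigh(np.cov(q[:,:2].T));print("tube",len(q),m,v[:,1],q.min(0),q.max(0))
q=P[(P[:,0]>.34)&(P[:,0]<.54)&(P[:,1]>.26)&(P[:,1]<.47)&(P[:,2]>.014)&(P[:,2]<.04)]
print("tray",cv2.minAreaRect(q[:,:2].astype(np.float32)))
q=P[(P[:,0]>.56)&(P[:,0]<.8)&(P[:,1]>-.1)&(P[:,1]<.0)&(P[:,2]>.072)]
print("cheek?",len(q),cv2.minEnclosingCircle(q[:,:2].astype(np.float32)))
```

```text
rim [0.525, 0.027] 89 0.5219593644142151 0.025577828288078308 0.0279453806579113
rim [0.41, -0.016] 81 0.40796875953674316 -0.017392724752426147 0.027923528105020523
tube 599 [0.60757261 0.04841581 0.06275864] [-0.31273772  0.94983952] [ 0.57081655 -0.02982751  0.0452381 ] [0.65549795 0.12356886 0.07978481]
tray ((0.4366483986377716, 0.3640592098236084), (0.17315751314163208, 0.16997624933719635), 79.20774841308594)
cheek? 533 ((0.6520262956619263, -0.06039520725607872), 0.04729442298412323)
```

View pics/crop.png

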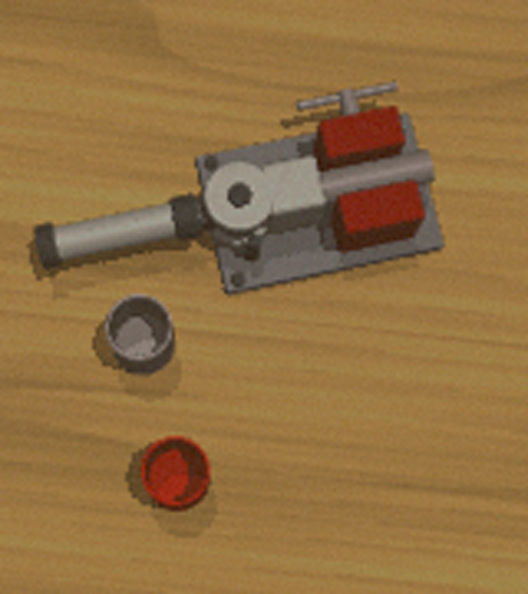

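The grey steel pot at crop (140,333) (full view about (301,211)) is the one meant. The red one at crop (175,472) is the look-alike to leave alone. The hinge disc is at crop (238,195), and the tube runs left to (47,246).

Run:
```python
from h import *
im=vision.get_image("top")
m=np.zeros((400,640),bool); m[155:185,318:346]=1
p=pts(im,m); q=p[p[:,2]>.072]; print("cheek",len(q),cv2.minEnclosingCircle(q[:,:2].astype(np.float32)),np.percentile(q[:,2],[5,50,95]))
m[:]=0; m[165:195,276:312]=1
p=pts(im,m); q=p[(p[:,2]>.045)]
vx,vy,x0,y0=cv2.fitLine(q[:,:2].astype(np.float32),cv2.DIST_HUBER,0,.01,.01).ravel()
print("tube",len(q),vx,vy,x0,y0,q[:,2].max())
m[:]=0; m[165:195,265:312]=1
p=pts(im,m); q=p[(p[:,2]>.045)]; t=q[:,:2]@[vx,vy]; print("tip",(q[np.abs(t)>np.abs(t).max()-.004]).mean(0))
o=arm.observe(); from scipy.spatial.transform import Rotation as R
Rm=R.from_rotvec(o["ee_rot"]).as_matrix()
print(np.round(Rm,3)); print("to pot cm",100*Rm.T@(np.array([.522,.0256,.20])-o["position"]))
```

```text
cheek 422 ((0.6491077542304993, -0.05016031861305237), 0.03793439269065857) [0.07815011 0.08248984 0.08638678]
tube 393 0.34720403 -0.9377896 0.60228586 0.06198851 0.07120964747372538
tip [0.63046397 0.0127985  0.0630715 ]
[[-0.967  0.255 -0.   ]
 [ 0.255  0.967  0.   ]
 [ 0.     0.    -1.   ]]
to pot cm [-49.82310106 -46.71555774   2.67205499]
```

Call:
play_rows(increments="-2.0 -1.87 0 0 1;-2.0 -1.87 0 0 1;-2.0 -1.87 0 0 1;-2.0 -1.87 0 0 1;-2.0 -1.87 0 0 1")

```text
clock: 1.42
position: [0.2328, 0.4873, 0.2268]
ee_rot: [0.404, 3.115, 0.0]
force: [1.4, -0.5, -0.6]
width: 1.001
gripper_force: 0.0
```

Call:
play_rows(increments="-2.0 -1.87 0 0 1;-2.0 -1.87 0 0 1;-2.0 -1.87 0 0 1;-2.0 -1.87 0 0 1;-2.0 -1.87 0 0 1")

```text
clock: 1.83
position: [0.3057, 0.3714, 0.2269]
ee_rot: [0.404, 3.115, 0.001]
force: [0.4, 0.4, 0.0]
width: 1.002
gripper_force: 0.0
```

Call:
play_rows(increments="-2.0 -1.87 0 0 1;-2.0 -1.87 0 0 1;-2.0 -1.87 0 0 1;-2.0 -1.87 0 0 1;-2.0 -1.87 0 0 1")

```text
clock: 2.25
position: [0.3785, 0.2554, 0.227]
ee_rot: [0.404, 3.115, 0.001]
force: [1.2, 0.3, 0.3]
width: 0.998
gripper_force: 0.0
```

Call:
play_rows(increments="-2.0 -1.87 0 0 1;-2.0 -1.87 0 0 1;-2.0 -1.87 0 0 1;-2.0 -1.87 0 0 1;-2.0 -1.87 0 0 1")

```text
clock: 2.67
position: [0.4514, 0.1395, 0.227]
ee_rot: [0.404, 3.115, 0.001]
force: [0.6, -0.5, 0.5]
width: 0.998
gripper_force: 0.0
```

Call:
play_rows(increments="-2.0 -1.87 0 0 1;-2.0 -1.87 0 0 1;-2.0 -1.87 0 0 1;-2.0 -1.87 0 0 1;-1.8 -1.8 0 0 1")

```text
clock: 3.08
position: [0.5227, 0.0246, 0.2269]
ee_rot: [0.404, 3.115, 0.0]
force: [0.5, -0.1, -0.1]
width: 0.998
gripper_force: 0.0
```

```bash
cat >> h.py <<'E'
from scipy.spatial.transform import Rotation as R
def to(x,y,z):
    o=arm.observe(); return 100*R.from_rotvec(o["ee_rot"]).as_matrix().T@(np.array([x,y,z])-o["position"])
E
python3 - <<'E'
from h import *
o=arm.observe(); print(o["clock"],o["position"],o["ee_rot"])
w=vision.get_image("wrist"); save(w,"w1.png",s=1.25)
for d in cut_out("pot",w)[:3]:
    p=pts(w,d["mask"]); q=p[p[:,2]>.07][:,:2].astype(np.float32); print(d["confidence"],d["point"],cv2.minEnclosingCircle(q) if len(q)>5 else 0)
print(to(.522,.0256,.036))
E
```

```text
3.0833 [0.52268761 0.02460453 0.2269289 ] [4.03928074e-01 3.11487210e+00 1.85409560e-04]
0.9 [178.7, 319.6] ((0.5207505822181702, 0.02654903195798397), 0.028058744966983795)
0.65 [70.8, 240.3] ((0.4070109724998474, -0.01586896739900112), 0.02814050205051899)
[ 0.29466651  0.3861132  19.10134389]
```

View pics/w1.png

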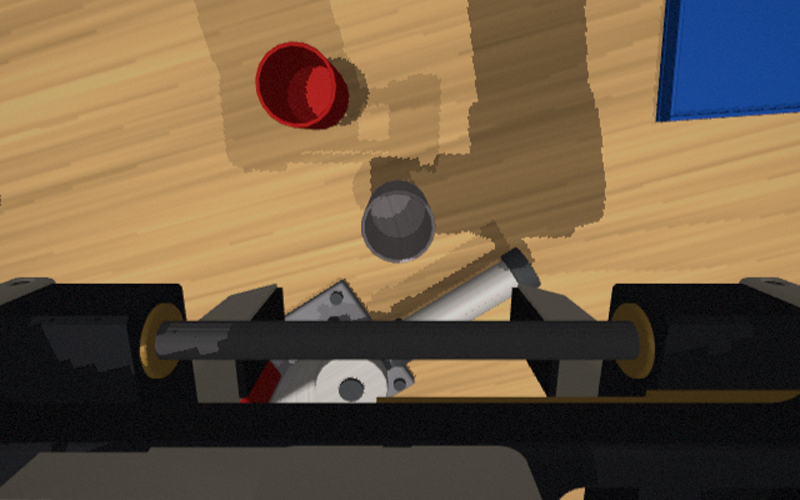

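The wrist view shows the grey pot at (398,222) between the fingers and the red one at (297,85) clear of them. The tube and tray are clear too.

Call:
play_rows(increments="0.2 0.2 3 0 1;0 0 3 0 1;0 0 3 0 1;0 0 3 0 1;0 0 3 0 1", grip_force=15)

```text
clock: 3.6
position: [0.5202, 0.0292, 0.0757]
ee_rot: [0.403, 3.115, 0.001]
force: [0.3, 0.1, 1.0]
width: 1.002
gripper_force: 0.0
```

Call:
play_rows(increments="0 0 2 0 1;0 0 1.5 0 1;0 0 0.5 0 1;0 0 0 0 0.5;0 0 0 0 -1")

```text
clock: 4.02
position: [0.5207, 0.0287, 0.0373]
ee_rot: [0.403, 3.115, 0.0]
force: [0.7, 0.2, 0.1]
width: 0.9
gripper_force: 0.0
```

Call:
play_rows(increments="0 0 0 0 -1;0 0 0 0 -1;0 0 0 0 -1;0 0 0 0 -1;0 0 0 0 -1")

```text
clock: 4.43
position: [0.5209, 0.0282, 0.0374]
ee_rot: [0.404, 3.114, 0.0]
force: [-1.4, -1.0, 6.0]
width: 0.603
gripper_force: 15.0
```

Call:
play_rows(increments="0 0 0 0 -1;0 0 0 0 -1;0 0 0 0 -1;0 0 0 0 -1;0 0 0 0 -1")

```text
clock: 4.85
position: [0.5208, 0.0282, 0.0373]
ee_rot: [0.404, 3.115, 0.0]
force: [-1.3, -1.2, 6.5]
width: 0.601
gripper_force: 15.0
```

Call:
play_rows(increments="0 0 -0.5 0 -1;0 0 -1.5 0 -1;0 0 -3 0 -1;0 0 -3 0 -1;0 0 -2 0 -1", grip_force=20)

```text
clock: 5.27
position: [0.5208, 0.0284, 0.1391]
ee_rot: [0.404, 3.114, 0.001]
force: [1.0, 0.5, -1.8]
width: 0.594
gripper_force: 20.0
```

Run:
```python
from h import *
o=arm.observe(); print(o["position"],o["force"],o["width"]); print(to(.4366,.364,.137))
w=vision.get_image("scene"); save(w,"s2.png",(130,260,250,450),4)
```

```text
[0.52077048 0.02838356 0.13911212] [ 1.02932072  0.47903116 -1.84502176] 0.5939632030341321
[16.70505538 30.30136338  0.20923472]
```

View pics/s2.png

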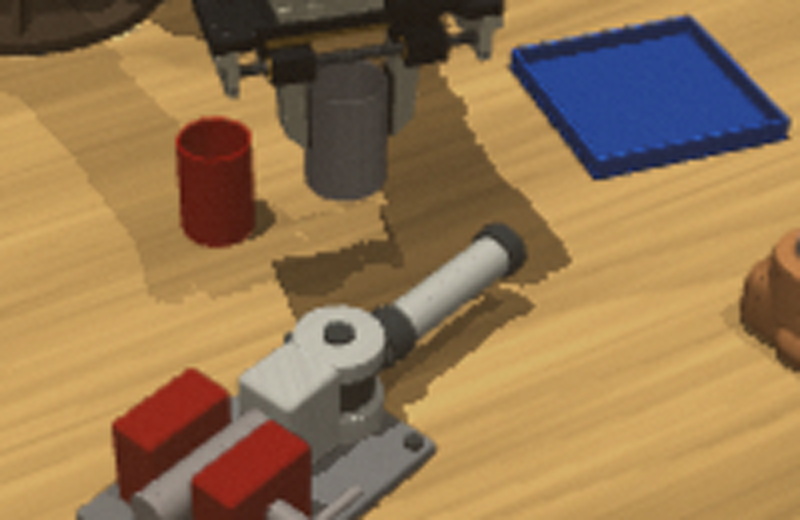

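The pot hangs upright in the fingers at (345,140) and the red one is undisturbed. Carrying it to the tray.

Call:
play_rows(increments="0.7 1.3 0 0 -1;1.11 2.02 0 0 -1;1.11 2.02 0 0 -1;1.11 2.02 0 0 -1;1.11 2.02 0 0 -1")

```text
clock: 5.73
position: [0.4939, 0.1332, 0.1367]
ee_rot: [-0.404, -3.115, 0.0]
force: [0.3, -0.2, -1.1]
width: 0.596
gripper_force: 20.0
```

Call:
play_rows(increments="1.11 2.02 0 0 -1;1.11 2.02 0 0 -1;1.11 2.02 0 0 -1;1.11 2.02 0 0 -1;1.11 2.02 0 0 -1")

```text
clock: 6.15
position: [0.4659, 0.2451, 0.1366]
ee_rot: [-0.404, -3.115, 0.0]
force: [0.0, -0.1, -1.3]
width: 0.594
gripper_force: 20.0
```

Call:
play_rows(increments="1.11 2.02 0 0 -1;1.11 2.02 0 0 -1;1.11 2.02 0 0 -1;1.11 2.02 0 0 -1;1.11 2.02 0 0 -1")

```text
clock: 6.57
position: [0.438, 0.3568, 0.1366]
ee_rot: [-0.404, -3.115, 0.001]
force: [0.8, -0.1, -1.9]
width: 0.596
gripper_force: 20.0
```

Call:
play_rows(increments="0.4 0.7 0 0 -1;0 0 3 0 -1;0 0 3 0 -1;0 0 1.5 0 -1;0 0 0 0 -1")

```text
clock: 6.98
position: [0.4347, 0.3614, 0.0584]
ee_rot: [-0.404, -3.112, 0.008]
force: [-0.1, -0.9, -1.7]
width: 0.595
gripper_force: 20.0
```

Run:
```python
from h import *
o=arm.observe(); print(o["position"],o["force"],o["width"]); print(to(.4366,.364,.043))
for n in ("scene","top"):
    w=vision.get_image(n)
    for d in cut_out("pot",w)[:2]:
        p=pts(w,d["mask"]); p=p[(p[:,1]>.3)&(np.hypot(p[:,0]-.4366,p[:,1]-.364)<.04)]
        if len(p): print(n,len(p),np.percentile(p,[1,50,99],axis=0))
```

```text
[0.43470438 0.36138464 0.05838363] [-0.12651966 -0.87367057 -1.74674665] 0.5954325019008344
[-0.12129271  0.31014303  1.53622763]
scene 439 [[0.40837715 0.3309773  0.02274866]
 [0.45144776 0.35039389 0.07207981]
 [0.46522923 0.38710021 0.10227154]]
```

Call:
play_rows(increments="0 0 0.6 0 -1;0 0 0.4 0 -1;0 0 0.2 0 -1;0 0 0.1 0 -1;0 0 0 0 -1")

```text
clock: 7.6
position: [0.4366, 0.3636, 0.0486]
ee_rot: [-0.404, -3.115, 0.0]
force: [0.3, 0.3, -1.5]
width: 0.594
gripper_force: 20.0
```

Call:
play_rows(increments="0 0 0.1 0 -1;0 0 0.1 0 -1;0 0 0.1 0 -1;0 0 0 0 -1;0 0 0 0 -1")

```text
clock: 8.02
position: [0.4368, 0.3636, 0.0457]
ee_rot: [-0.404, -3.115, 0.0]
force: [-0.3, -0.0, -2.4]
width: 0.599
gripper_force: 20.0
```

Call:
play_rows(increments="0 0 0.1 0 -1;0 0 0.1 0 -1;0 0 0 0 -1;0 0 0 0 -1;0 0 0 0 -1")

```text
clock: 8.43
position: [0.4368, 0.3637, 0.0437]
ee_rot: [-0.404, -3.116, -0.0]
force: [0.1, -0.3, -2.2]
width: 0.594
gripper_force: 20.0
```

Call:
play_rows(increments="0 0 0.1 0 -1;0 0 0 0 -1;0 0 0 0 -1;0 0 0 0 -1")

```text
clock: 8.77
position: [0.4367, 0.3637, 0.0427]
ee_rot: [-0.404, -3.116, -0.0]
force: [-0.1, 0.4, -1.2]
width: 0.6
gripper_force: 20.0
```

Call:
play_rows(increments="0 0 0.1 0 -1;0 0 0 0 -1;0 0 0 0 -1;0 0 0 0 -1")

```text
clock: 9.1
position: [0.4368, 0.3636, 0.0417]
ee_rot: [-0.404, -3.115, 0.0]
force: [0.1, -0.9, -1.5]
width: 0.599
gripper_force: 20.0
```

Call:
play_rows(increments="0 0 0.1 0 -1;0 0 0 0 -1;0 0 0 0 -1")

```text
clock: 9.35
position: [0.4368, 0.3637, 0.0414]
ee_rot: [0.404, 3.115, 0.001]
force: [-1.4, -1.7, 8.4]
width: 0.596
gripper_force: 20.0
```

Contact. Release gently.

Call:
play_rows(increments="0 0 0 0 0.3;0 0 0 0 0.4;0 0 0 0 0.6;0 0 0 0 0.8;0 0 0 0 1")

```text
clock: 9.77
position: [0.4368, 0.3637, 0.0407]
ee_rot: [0.404, 3.116, 0.0]
force: [0.5, 0.2, 0.2]
width: 0.868
gripper_force: 0.0
```

Call:
play_rows(increments="0 0 0 0 1;0 0 0 0 1;0 0 0 0 1;0 0 -0.5 0 1;0 0 -1 0 1")

```text
clock: 10.18
position: [0.4362, 0.3631, 0.0553]
ee_rot: [-0.404, -3.114, 0.003]
force: [0.1, -0.4, -0.3]
width: 0.998
gripper_force: 0.0
```

Call:
play_rows(increments="0 0 -2 0 1;0 0 -3 0 1;0 0 -3 0 1;0 0 -3 0 1;0 0 -3 0 1")

```text
clock: 10.6
position: [0.4367, 0.3634, 0.1983]
ee_rot: [0.404, 3.115, 0.001]
force: [1.0, 0.2, -0.7]
width: 0.999
gripper_force: 0.0
```

Run:
```python
from h import *
o=arm.observe(); print(o["position"],o["force"],o["width"])
w=vision.get_image("scene")
save(w,"s3.png",(100,260,250,490),3.3)
for d in cut_out("pot",w)[:2]: p=pts(w,d["mask"]); print(d["point"],np.percentile(p,[1,50,99],axis=0).round(3).tolist())
im=vision.get_image("top")
# hinge & tube: fit using cheek top disk colour/height via Hough
g=cv2.cvtColor(im["frame"],cv2.COLOR_RGB2GRAY)
m=np.zeros((400,640),bool); m[150:190,310:350]=1
P=pts(im,m&(im["z_map"]>0)); print(np.histogram(P[:,2],bins=np.arange(0,.1,.005)))
big=cv2.resize(g[145:200,262:352],None,fx=8,fy=8,interpolation=cv2.INTER_CUBIC)
c=cv2.HoughCircles(cv2.GaussianBlur(big,(9,9),2),cv2.HOUGH_GRADIENT,1,50,param1=80,param2=30,minRadius=50,maxRadius=140); print(c)
K=im["mtx"];T=im["cam_to_world"]
def ray(u,v,z):
    d=T[:3,:3]@np.array([(u-K[0,2])/K[0,0],-(v-K[1,2])/K[1,1],-1]); return T[:3,3]+d*(z-T[2,3])/d[2]
if c is not None:
    for x,y,r in c[0]: print(ray(262+x/8,145+y/8,.083), r)
cv2.imwrite("pics/knee.png",cv2.resize(im["frame"][145:200,262:352,::-1],None,fx=8,fy=8,interpolation=cv2.INTER_CUBIC))
```

```text
[0.43673489 0.36335136 0.19827211] [ 0.97251064  0.18130768 -0.71661377] 0.999384819741872
[176.8, 305.3] [[0.38, -0.046, 0.004], [0.425, -0.023, 0.054], [0.437, 0.007, 0.081]]
[144.6, 415.2] [[0.389, 0.333, 0.003], [0.452, 0.352, 0.056], [0.467, 0.394, 0.085]]
(array([264,  53, 256,  52,  12,  12,  33,  17,  11,  13,  16,  28,  76,
        64,  21,  69, 358,  58,   0]), array([0.   , 0.005, 0.01 , 0.015, 0.02 , 0.025, 0.03 , 0.035, 0.04 ,
       0.045, 0.05 , 0.055, 0.06 , 0.065, 0.07 , 0.075, 0.08 , 0.085,
       0.09 , 0.095]))
None
```

View pics/s3.png

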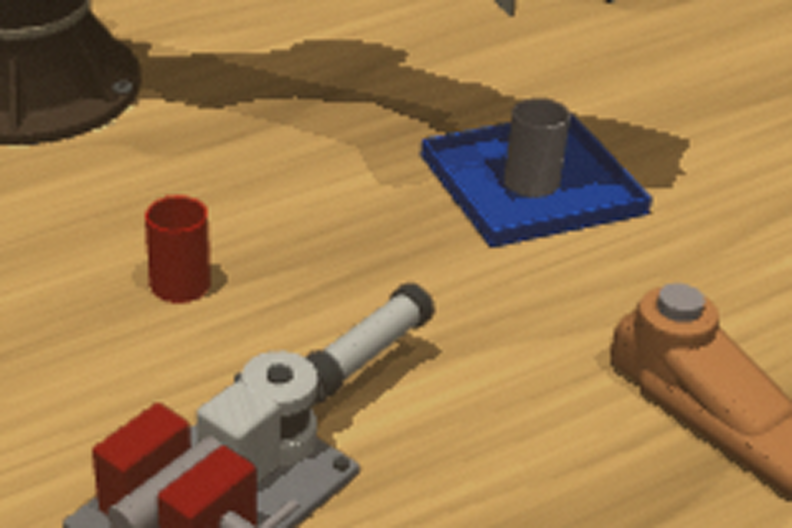

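View pics/knee.png

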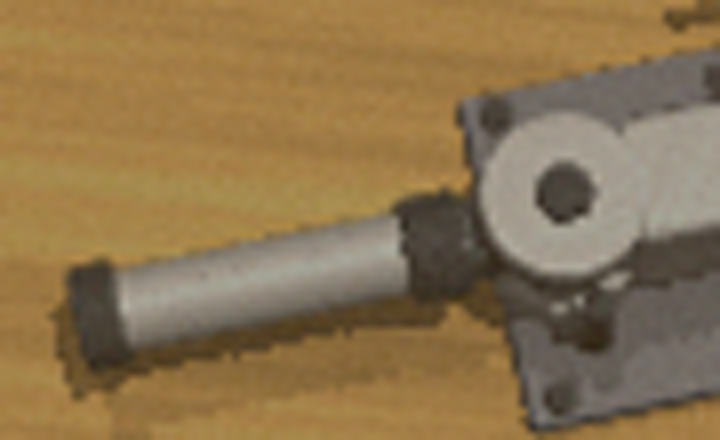

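The scene view shows the pot standing upright in the tray at (537,150) and the tube free. In the knee crop the hinge hole is at (563,192) and the tube centre line runs from (126,309) to (403,253).

Run:
```python
from h import *
im=vision.get_image("top")
K=im["mtx"];T=im["cam_to_world"]
def ray(x,y,z):
    u=262+x/8;v=145+y/8
    d=T[:3,:3]@np.array([(u-K[0,2])/K[0,0],-(v-K[1,2])/K[1,1],-1]); return (T[:3,3]+d*(z-T[2,3])/d[2])[:2]
h=ray(563,192,.082);a=ray(126,309.5,.052);b=ray(403,253,.052)
d=(a-b)/np.linalg.norm(a-b); ang=np.arctan2(d[1],d[0])
print(h,a,b,np.degrees(ang),np.linalg.norm(a-h),np.linalg.norm(b-h), "off",np.cross(d,h-b))
e=(a-h)/np.linalg.norm(a-h); print("angle h-a",np.degrees(np.arctan2(e[1],e[0])))
g=h+.12*e; print("grip",g); print(to(*g,.198))
```

```text
[ 0.64118764 -0.04623347] [0.59111494 0.10337913] [0.62194247 0.00823146] 107.952152912719 0.15776946909923684 0.05776508611365715 off -0.0015208794353531278
angle h-a 108.50448615540967
grip [0.60310217 0.06756239]
[-23.60723975 -24.43241874  -0.10437182]<stdin>:9: DeprecationWarning: Arrays of 2-dimensional vectors are deprecated. Use arrays of 3-dimensional vectors instead. (deprecated in NumPy 2.0)
```

Call:
play_rows(increments="-2.36 -2.44 0 0 1;-2.36 -2.44 0 0 1;-2.36 -2.44 0 0 1;-2.36 -2.44 0 0 1;-2.36 -2.44 0 0 1")

```text
clock: 11.22
position: [0.5195, 0.2138, 0.1947]
ee_rot: [-0.403, -3.114, 0.002]
force: [1.1, 1.0, -0.2]
width: 0.999
gripper_force: 0.0
```

Call:
play_rows(increments="-2.36 -2.44 0 0 1;-2.36 -2.44 0 0 1;-2.36 -2.44 0 0 1;-2.36 -2.44 0 0 1;-2.36 -2.44 0 0 1")

```text
clock: 11.63
position: [0.6025, 0.0659, 0.1946]
ee_rot: [-0.404, -3.113, 0.001]
force: [0.6, 0.6, -0.3]
width: 1.0
gripper_force: 0.0
```

Call:
play_rows(increments="0 0 0 5.7 1;0 0 0 5.7 1;0 0 0 5.7 1;0 0 0 5.7 1;0 0 0 5.7 1")

```text
clock: 12.05
position: [0.6018, 0.0673, 0.1945]
ee_rot: [-1.165, -2.915, 0.002]
force: [0.2, 0.4, 0.4]
width: 0.995
gripper_force: 0.0
```

Call:
play_rows(increments="0 0 0 5.7 1;0 0 0 5.7 1;0 0 0 5.7 1;0 0 0 5.7 1;0 0 0 5.7 1")

```text
clock: 12.47
position: [0.6018, 0.0675, 0.1946]
ee_rot: [-1.847, -2.539, 0.003]
force: [-0.9, -0.5, -1.2]
width: 1.002
gripper_force: 0.0
```

Call:
play_rows(increments="0 0 3 0 1;0 0 2 0 1;0 0 0 0 1;0 0 0 0 1")

```text
clock: 12.8
position: [0.6014, 0.0673, 0.1445]
ee_rot: [-1.841, -2.543, 0.005]
force: [-0.2, -1.4, -0.5]
width: 1.002
gripper_force: 0.0
```

Run:
```python
from h import *
o=arm.observe(); M=R.from_rotvec(o["ee_rot"]).as_matrix(); print(o["clock"],o["position"],np.degrees(np.arctan2(M[1,1],M[0,1])),o["joints"])
print(to(.6031,.0676,.031))
w=vision.get_image("wrist"); save(w,"w2.png",s=1)
d=cut_out("shank",w)
for k in d[:2]:
    p=pts(w,k["mask"]); q=p[(p[:,2]>.035)&(p[:,2]<.075)]; print(k["confidence"],k["point"],cv2.fitLine(q[:,:2].astype(np.float32),cv2.DIST_HUBER,0,.01,.01).ravel(),q.min(0),q.max(0))
```

```text
12.8 [0.60138928 0.06733003 0.14445356] 18.211182370851912 [-0.61480213  0.53374945  0.61357583  1.75444014 -0.36145267  0.97240577
  0.45905132]
[-0.02951158  0.21409557 11.34461895]
0.96 [199.2, 322.8] [ 0.31004202 -0.9507229   0.6054866   0.06300582] [ 0.56905559 -0.04739063  0.03501246] [0.66046739 0.12753679 0.0710811 ]
```

View pics/w2.png

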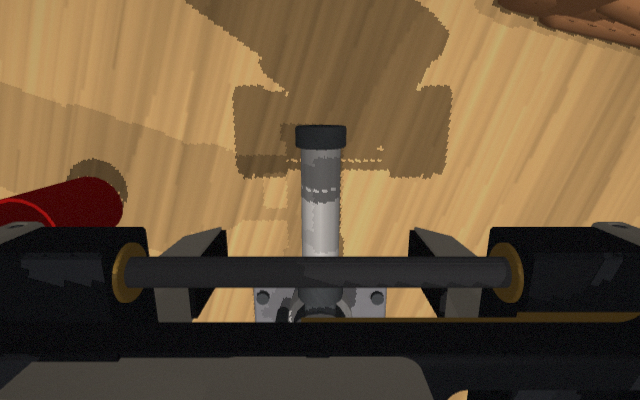

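The wrist view shows the tube upright at column 320, centred between the open fingers, with the red pot off to the left and clear. Descending to grip.

Call:
play_rows(increments="0 0.1 3 0 1;0 0 3 0 1;0 0 2.5 0 1;0 0 1.8 0 1;0 0 1.0 0 1", grip_force=35)

```text
clock: 13.32
position: [0.6034, 0.0679, 0.0318]
ee_rot: [-1.841, -2.545, 0.001]
force: [-0.2, 0.4, 0.3]
width: 1.001
gripper_force: 0.0
```

Call:
play_rows(increments="0 0 0 0 0.3;0 0 0 0 -0.3;0 0 0 0 -1;0 0 0 0 -1;0 0 0 0 -1")

```text
clock: 13.73
position: [0.6045, 0.068, 0.034]
ee_rot: [1.841, 2.544, 0.003]
force: [-0.1, 0.1, -1.2]
width: 0.69
gripper_force: 0.0
```

Call:
play_rows(increments="0 0 0 0 -1;0 0 0 0 -1;0 0 0 0 -1;0 0 0 0 -1;0 0 0 0 -1")

```text
clock: 14.15
position: [0.6035, 0.0678, 0.0327]
ee_rot: [-1.841, -2.545, 0.0]
force: [-6.1, -2.3, 1.5]
width: 0.322
gripper_force: 4.5
```

Call:
play_rows(increments="0 0 0 0 -1;0 0 0 0 -1;0 -0.42 -0.0 -2 -1;-0.03 -0.63 0 -3 -1;-0.046 -1.046 0 -5 -1")

```text
clock: 14.57
position: [0.5851, 0.0601, 0.0327]
ee_rot: [1.61, 2.697, 0.001]
force: [0.8, -0.8, 0.6]
width: 0.318
gripper_force: 35.1
```

Call:
play_rows(increments="-0.046 -1.046 0 -5 -1;-0.046 -1.046 0 -5 -1;-0.046 -1.046 0 -5 -1;0 0 0 0 -1;0 0 0 0 -1")

```text
clock: 14.98
position: [0.5595, 0.0421, 0.0327]
ee_rot: [1.251, 2.882, 0.002]
force: [1.9, 3.2, -3.9]
width: 0.316
gripper_force: 35.0
```

```bash
cat >> h.py <<'E'
def st():
    o=arm.observe(); M=R.from_rotvec(o["ee_rot"]).as_matrix(); d=o["position"][:2]-[.6412,-.0462]
    print(o["clock"],o["position"].round(4),"yaw_y",np.degrees(np.arctan2(M[1,1],M[0,1])),"az",np.degrees(np.arctan2(d[1],d[0]))-90,"r",np.hypot(*d),"F tool",(M.T@o["force"]).round(1),"T",o["ft_torque"].round(2),o["width"],o["gripper_force"],o["joints"].round(2))
E
python3 -c "from h import *; st()"
```

```text
14.9833 [0.5595 0.0421 0.0327] yaw_y 43.0732915876334 az 42.77017870052961 r 0.12025108216459592 F tool [1.  3.6 3.9] T [ 0.48 -0.25 -0.21] 0.3156175878810138 35.025694370269775 [-0.45  0.59  0.4   1.95 -0.36  0.67  0.92]
```

Call:
play_rows(increments="-0.046 -1.046 0 -5 -1;-0.046 -1.046 0 -5 -1;-0.046 -1.046 0 -5 -1;-0.046 -1.046 0 -5 -1;-0.046 -1.046 0 -5 -1")

```text
clock: 15.4
position: [0.53, -0.0004, 0.0327]
ee_rot: [-0.59, -3.085, -0.002]
force: [0.9, 4.0, -1.7]
width: 0.319
gripper_force: 35.1
```

Call:
play_rows(increments="-0.046 -1.046 0 -5 -1;-0.046 -1.046 0 -5 -1;-0.046 -1.046 0 -5 -1;-0.03 -0.63 0 -3 -1;0 0 0 0 -1")

```text
clock: 15.82
position: [0.5214, -0.0377, 0.0326]
ee_rot: [-0.103, -3.139, -0.002]
force: [-2.7, 9.0, 3.9]
width: 0.313
gripper_force: 35.0
```

```bash
python3 -c "from h import *; st()"
```

```text
15.8167 [ 0.5214 -0.0377  0.0326] yaw_y 86.24337495657525 az 85.94251995556823 r 0.12006332140412421 F tool [ 3.3  8.8 -3.9] T [1.8  0.47 0.05] 0.313264843550362 35.000630021095276 [-0.16  0.53  0.17  2.03 -0.16  0.6   1.63]
```

Call:
play_rows(increments="-0.01 -0.42 0 -2 -1;-0.01 -0.42 0 -2 -1;0 -0.21 0 -1 -1;0 0 0 0 -1;0 0 0 0 -1", grip_force=40)

```text
clock: 16.23
position: [0.5212, -0.0469, 0.0326]
ee_rot: [0.03, -3.14, -0.003]
force: [-2.8, 7.3, 4.3]
width: 0.315
gripper_force: 40.0
```

```bash
python3 -c "from h import *; st()"
```

```text
16.2333 [ 0.5212 -0.0469  0.0326] yaw_y 91.09740739782727 az -269.6432820329512 r 0.12001955107062828 F tool [ 2.7  7.4 -4.3] T [ 1.34  0.68 -0.21] 0.3149772332603116 40.03085553646088 [-0.12  0.53  0.15  2.02 -0.13  0.6   1.71]
```

Call:
play_rows(increments="0 -0.21 0 -1 -1;0 -0.1 0 -0.5 -1;0 0 0 0 -1;0 0 0 0 -1;0 0 0 0 -1")

```text
clock: 16.65
position: [0.5213, -0.05, 0.0326]
ee_rot: [0.071, -3.139, -0.003]
force: [-3.0, 6.3, 4.4]
width: 0.314
gripper_force: 40.0
```

Call:
play_rows(increments="0 -0.1 0 -0.5 -1;0 0 0 0 -1;0 0 0 0 -1;0 0 0 0 -1")

```text
clock: 16.98
position: [0.5213, -0.051, 0.0326]
ee_rot: [0.085, -3.139, -0.003]
force: [-2.5, 6.6, 5.0]
width: 0.319
gripper_force: 40.0
```

Call:
play_rows(increments="0 -0.1 0 -0.5 -1;0 0 0 0 -1;0 0 0 0 -1;0 0 0 0 -1")

```text
clock: 17.32
position: [0.5213, -0.0513, 0.0326]
ee_rot: [0.099, -3.138, -0.004]
force: [-3.4, 9.5, 5.5]
width: 0.317
gripper_force: 40.2
```

```bash
python3 -c "from h import *; st()"
```

```text
17.3167 [ 0.5213 -0.0513  0.0326] yaw_y 93.59947041984974 az -267.54345275372884 r 0.12000556006484395 F tool [ 2.8  9.7 -5.4] T [ 1.78  0.77 -0.46] 0.31683417070786773 40.170167684555054 [-0.1   0.53  0.14  2.02 -0.12  0.6   1.75]
```

Call:
play_rows(increments="0 -0.1 0 0 -1;0 0 0 0 -1;0 0 0 0 -1;0 0 0 0 -1")

```text
clock: 17.65
position: [0.5213, -0.0515, 0.0326]
ee_rot: [0.1, -3.138, -0.005]
force: [-4.3, 11.5, 6.6]
width: 0.317
gripper_force: 40.2
```

Call:
play_rows(increments="0 -0.1 0 0 -1;0 0 0 0 -1;0 0 0 0 -1;0 0 0 0 -1")

```text
clock: 17.98
position: [0.5213, -0.0516, 0.0326]
ee_rot: [0.101, -3.138, -0.007]
force: [-4.0, 13.5, 6.0]
width: 0.318
gripper_force: 40.2
```

```bash
python3 -c "from h import *; st()"
```

```text
17.9833 [ 0.5213 -0.0516  0.0326] yaw_y 93.68556611493182 az -267.40917252277154 r 0.11999667822759807 F tool [ 3.2 13.8 -6. ] T [ 2.87  0.88 -0.44] 0.31783074127774913 40.1526153087616 [-0.1   0.53  0.13  2.02 -0.13  0.6   1.76]
```

Run:
```python
from h import *
save(vision.get_image("scene"),"end.png",s=1.25); st()
```

```text
18.0333 [ 0.5213 -0.0516  0.0326] yaw_y 93.68890043844212 az -267.41738703036606 r 0.12001766449760598 F tool [ 3.9 13.6 -6. ] T [ 2.82  0.81 -0.46] 0.31514057381827093 40.15250086784363 [-0.1   0.53  0.13  2.02 -0.13  0.6   1.76]
```

View pics/end.png

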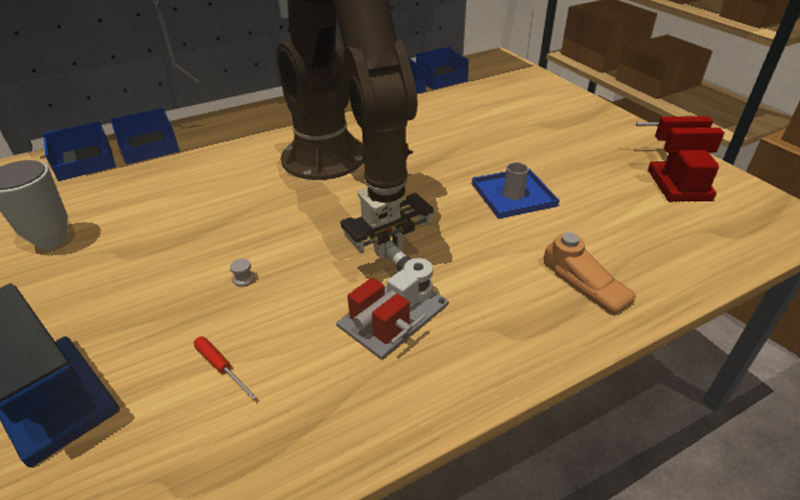

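The final view shows the pot upright in the tray at (516,182) and the shank bent and held at (395,250). The foot, adapter and driver are where they lay.

```bash
python3 -c "from h import *; print(job.sign_off())"
```

```text
the job is handed in; nothing more can be done
None
```

The pot stands upright in the tray, the shank is held bent at its stop (about 1.30 rad), and I handed the job in at about 18 s with the gripper still holding it.

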